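# Hang the dial gauge on the growing rack

### The job

Hang the climate instrument with the round dial on the steel hook of the growing rack, dial pointing outward, away from the rack post, and let go so that it hangs still. Leave the blue-backed scale thermometer and the grey-backed timer standing where they are.

Things in the scene. Friction and masses are not known exactly. Their poses are not given: they have to be found in the camera images.
- dial_center (a point): Instrument, about 150 g, 130 mm high: white front with round dial, green back. Point: its centre, 65 mm up; z up, dial faces -x. Housing 68 wide (y), 34 deep, 70 high; on it a green frame 46 wide, 16 deep, with a window through along x 32 wide, from 5 above the point to its roof: 39 at the sides, 43 mid. Solid bar over the window, centre 54 above the point: pinch it from above across the 46 mm.
- hook_root (a point): Hook bar's root on the front of the rack's fixed white post, on the bar's axis, 240 mm up. -x points outward, z up. Level steel bar, 8 mm thick, 72 long; its end turns up to 14 above the axis. Post 30 wide, top 17 above the axis; jar boards behind (+x) up to 212 mm over the table. Hung, the window's roof rests on the bar, the dial instrument's centre 39 below the axis.
- scale_center (a point): Thermometer with a straight red column and black graduations on its white front, blue back and top. The same form as the dial instrument, with a different front. The point is its centre, 65 mm above its underside; axes as for the dial instrument.
- timer_center (a point): Timer with a rectangular dark display and three orange buttons on its white front, grey back and top. The same form as the dial instrument, with a different front. The point is its centre, 65 mm above its underside; axes as for the dial instrument.
There are look-alikes about, which are no part of the job. Leave any purple look-alike of the part that bears dial_center alone.

How it is judged:
At the end, for the whole second after the job is handed in: The dial instrument hangs by its window on the bar, at rest and carried by the hook, dial outward within 14 degrees and upright; its centre 30 to 48 mm below the bar axis, 10 to 64 mm out from the post, within 15 mm sideways; slower than 30 mm/s and 0.3 rad/s (x of hook_root in the frame of dial_center between 0.01 and 0.064 m and y of hook_root in the frame of dial_center between -0.015 and 0.015 m and z of hook_root in the frame of dial_center between 0.03 and 0.048 m and angle between the x axis of dial_center and the x axis of hook_root, either way round below 0.25 rad and angle between dial_center's own z axis and vertical below 0.25 rad and contact force between dial and rack above 0.4 N and linear speed of dial below 0.03 m/s and angular speed of dial below 0.3 rad/s); the robot touches nothing.
It fails at once if the scale thermometer is moved more than 30 mm or tipped over (distance of scale_center from where it was at the start of the episode above 0.03 m or angle between scale_center's own z axis and vertical above 0.5 rad).
It fails at once if the timer is moved more than 30 mm or tipped over (distance of timer_center from where it was at the start of the episode above 0.03 m or angle between timer_center's own z axis and vertical above 0.5 rad).
It also fails if it takes over 42 s, if anything falls off the work surface, if the arm or the gripper's body presses on something with over 40 N, if the wrist force passes 120 N, or if a joint passes its speed limit or range.

### The arm

A 6-joint arm with a two-finger parallel gripper is mounted at the origin on the work surface. World frame = base frame: x ahead of the robot, y to its left, z up, the work surface at z = 0. Lengths are in m, angles in rad, forces in N, time in s.
With the tool pointing down it reaches from about 0.35 to 0.725 m from the base axis. Payload 4.3 kg.
Tool frame: the origin (TCP) lies at the very end of the fingers, on their centre line; the grasp point (between the pads) lies bot.pinch_z behind it (bot.pinch_z is the distance from the TCP to the grasp point, in m); z points along the fingers, y is the line along which they close (so a half turn about z gives the same grasp; the last joint's range is limited). The gripper opens to 85 mm and grips with 20 to 120 N. Pads are 22 mm wide; open, the fingers measure 114 mm over their backs; the gripper's body (76 mm by 85 mm) begins 54 mm behind the grasp point. The pads swing forward as they close: fully open they stand 13 mm farther back than shut.
Start: joints at [-1.411, 0.377, 0.081, 1.274, 0, 1.46], TCP at [0.153, -0.554, 0.231] pointing down, gripper open.
Joint ranges: [-2.72, 2.72], [-0.84, 1.66], [-1.02, 1.22], [-1.77, 2.12], [-1.37, 1.28], [-3.14, 3.14]. Speed limits (rad/s): [2.57, 2.57, 3.14, 3.14, 3.14, 3.14].

### API

Orientations are given as a 3x3 rotation matrix whose columns are the frame's x, y, z axes.
In Python, from bench import bot, imaging, workorder, look_for gives the robot as it stands.
- The arm moves only by the shell command python3 -m handwheel 'ROWS' [FORCE]. ROWS is JSON, a list of rows, each a list of 7 numbers: the shift along the tool's x, y, z in m, then the turn, a rotation vector about the tool's x, y, z in degrees, then the opening, from 0 (shut) to 1 (fully open). A call has 1 to 12 rows; each row shifts and turns the commanded pose from where the row before left it, along the tool's axes as they then stand; what a row does not reach is not made up. A row lasts 1/12 s, in which the tool goes at most 41.7 mm and 7.16 degrees, less where a joint would pass 70% of its speed; a pose out of reach is approached as far as the arm can. A call is refused whole if a number of a shift passes 0.0417 or a number of a turn 7.16, either way. A call with a gripper value outside its range is refused whole. The fingers move at their own pace and stop on an object; FORCE is the grip in N (left out, the last holds). Time passes only in rows, so rows that do not move let the fingers close. It gives the time, the measured TCP pose, the force, the opening and the grip force at its end, in the units of the state.
- bot.read_state(): the state, without advancing time (a new reading comes with each control period).
- imaging.camera(name): name is "scene" or "side" or "wrist"; returns the picture (384x512x3 uint8, blue, green, red); there is no depth.
- imaging.get_calibration(name): a dict with "vfov" (degrees; the focal length in pixels is half the picture's height over the tangent of half this angle, whatever the lens; pixels are square), "cx", "cy" (the principal point, pixels), "world_to_cam" (4x4, takes a point from world to camera coordinates). Camera axes: x right, y down, z forward; pixel columns grow to the right and rows downward; lengths in m; the calibration is good to about 2 mm. A picture is of the moment at which its call begins: read the wrist's pose just before it. get_calibration takes no time and is no camera call; for the wrist camera it gives the pose at the moment of the call.
- workorder.sign_off(): hands the job in; it is judged then, once.
Trained networks look in the newest picture that a camera, given by its name, has taken for a name from the list of things; names that differ only in an ending like _2 or _b are one class to them, and where a whole thing is asked for, a point or a joint stands for the part that bears it (a point fixed in the world has none). Each returns a list of dicts, best first, with "score" (0 to 1); they miss things now and then, are a little off and sometimes report something else, mostly with a low value. They report only what shows in the picture. A call takes as long as a camera call. They do not tell look-alikes from the thing itself.
- look_for(camera, target): "box" ([left, top, right, bottom] in pixels, round what is visible of it).
The state is a dict: "clock": time; "joint_positions": joint angles; "qd": joint speeds; "joint_torque": joint torques, N m; "ee_pos": TCP position; "tcp_rot": TCP orientation; "ft_force": force on the tool from outside, world axes, zero at the start; "wrist_torque": the same for the moment, N m; "gripper_width": finger opening in m; "grasp_force": force on a finger pad.
Only numpy, scipy, OpenCV 4.12 (cv2) and the standard library are available. Lean on these libraries where they do the work, as an engineer would, in place of code of your own. Each camera call takes 0.05 s, during which the arm holds its last target. There are 200 camera calls.

## Working session

There is one attempt and no reset: what is moved stays moved. The work goes in short steps, Python scripts to look and compute and a shell command to move; the robot and the scene stay as the last step left them, time stands still between calls to the robot, and variables do not carry over. Pictures are saved under pics/ and viewed, at most 12 in all, crops included, and the job is handed in when it is done.

```bash
mkdir -p pics; python3 - <<'E'
from bench import bot, imaging, workorder, look_for
import cv2,numpy as np
ims=[]
for c in("scene","side","wrist"):
    im=imaging.camera(c); cv2.imwrite(f"pics/{c}0.png",im)
    k=imaging.get_calibration(c); print(c,k["vfov"],k["cx"],k["cy"],np.round(np.array(k["world_to_cam"]),3).tolist())
    for t in("dial_center","hook_root","scale_center","timer_center"):
        print(t,[(np.round(d["box"]).tolist(),round(d["score"],2)) for d in look_for(c,t)][:4])
s=bot.read_state();print(s["clock"],s["ee_pos"],np.round(s["tcp_rot"],3).tolist(),s["gripper_width"],bot.pinch_z)
a=cv2.imread("pics/scene0.png");b=cv2.imread("pics/side0.png")
cv2.imwrite("pics/both.png",cv2.resize(np.hstack([a,b]),(800,300)))
E
```

```text
scene 48.396053676226245 256.69484280283785 198.24367695638034 [[0.842, 0.539, -0.021, -0.424], [0.369, -0.605, -0.706, -0.086], [-0.393, 0.587, -0.708, 1.436], [0.0, 0.0, 0.0, 1.0]]
dial_center [([124.0, 293.0, 165.0, 335.0], 0.82), ([162.0, 256.0, 194.0, 303.0], 0.79)]
hook_root [([268.0, 90.0, 328.0, 180.0], 0.94)]
scale_center [([230.0, 196.0, 257.0, 240.0], 0.94)]
timer_center [([249.0, 248.0, 275.0, 293.0], 0.94)]
side 53.47270143033151 252.82191390936444 187.93682195187552 [[0.992, -0.127, -0.014, -0.53], [-0.106, -0.758, -0.644, 0.154], [0.071, 0.64, -0.765, 0.968], [0.0, 0.0, 0.0, 1.0]]
dial_center [([212.0, 293.0, 236.0, 345.0], 0.72), ([210.0, 362.0, 246.0, 384.0], 0.68)]
hook_root [([156.0, 62.0, 250.0, 165.0], 0.68)]
scale_center [([218.0, 192.0, 234.0, 246.0], 0.76)]
timer_center [([276.0, 227.0, 300.0, 278.0], 0.57)]
wrist 66.39427375795529 252.97019922724965 189.38307078168404 [[0.266, -0.964, -0.001, -0.574], [-0.927, -0.256, 0.273, -0.035], [-0.263, -0.072, -0.962, 0.379], [0.0, 0.0, 0.0, 1.0]]
dial_center []
hook_root []
scale_center []
timer_center []
0.75 [ 0.15327255 -0.55426142  0.23135838] [[0.964, 0.267, -0.0], [0.267, -0.964, -0.0], [-0.0, 0.0, -1.0]] 0.08573252660152747 0.0187
```

View pics/scene0.png

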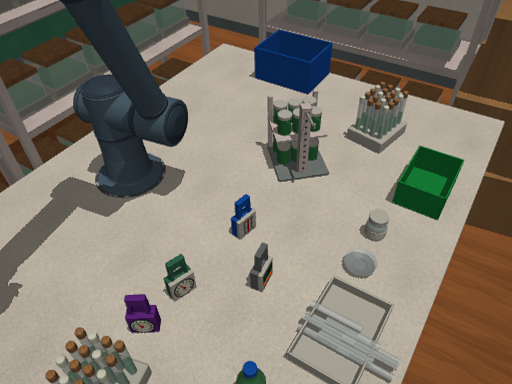

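View pics/side0.png

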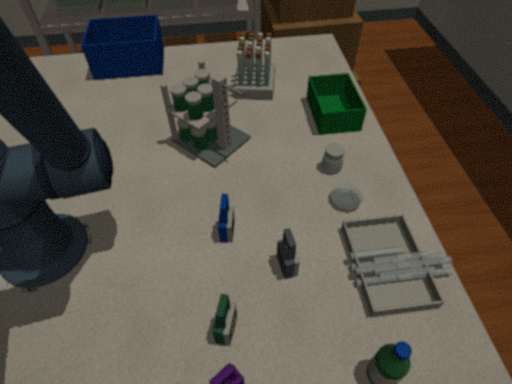

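The scene picture shows the green dial instrument at about (180,277), with the purple look-alike at (143,315), the scale at (243,217), the timer at (262,268) and the rack at (297,140). In the side view the dial instrument is at (223,318) and the rack at (208,120). I'll zoom in on the rack and the dial instrument.

```bash
python3 - <<'E'
import cv2,numpy as np
a=cv2.imread("pics/scene0.png");b=cv2.imread("pics/side0.png")
def z(im,x,y,w,h): return cv2.resize(im[y:y+h,x:x+w],(400,300),interpolation=cv2.INTER_CUBIC)
cv2.imwrite("pics/zoom.png",np.vstack([np.hstack([z(a,240,80,120,90),z(b,140,60,140,105)]),np.hstack([z(a,130,240,80,60),z(b,180,280,80,60+15)[:, :]])]))
E
```

```text
(no output)
```

View pics/zoom.png

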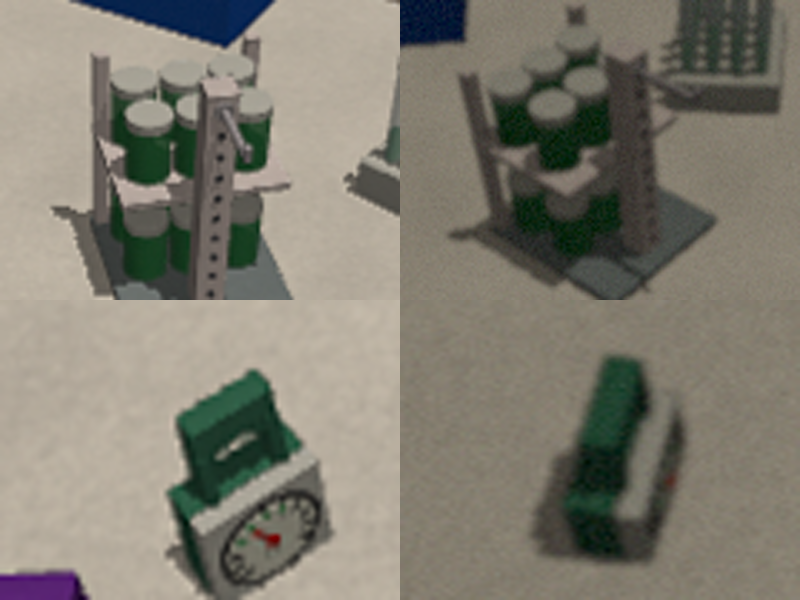

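The hook sits on the near post, with its root at about (306.5,111.5) and tip at (314.5,126.5) in the scene picture. The top bar of the dial instrument runs from about (166,264) to (183,256), and the dial faces the lower right.

```bash
cat > h.py <<'E'
from bench import bot, imaging, workorder, look_for
import cv2,numpy as np
from scipy.optimize import least_squares
def K(c):
    k=imaging.get_calibration(c);f=192/np.tan(np.radians(k["vfov"]/2));return k,f,np.array(k["world_to_cam"])
def proj(c,P,k=None):
    k,f,T=k or K(c);q=np.atleast_2d(P)@T[:3,:3].T+T[:3,3];return np.c_[k["cx"]+f*q[:,0]/q[:,2],k["cy"]+f*q[:,1]/q[:,2]]
def plane(c,uv,z,k=None):
    k,f,T=k or K(c);R=T[:3,:3];o=-R.T@T[:3,3];d=R.T@np.array([(uv[0]-k["cx"])/f,(uv[1]-k["cy"])/f,1]);return o+d*(z-o[2])/d[2]
E
python3 - <<'E'
from h import *
p=lambda *a:print(a,np.round(plane(*a),3))
p("scene",(306.5,111.5),.24);p("scene",(314.5,126),.247);p("side",(227.5,88.7),.24);p("side",(243,93),.247)
print("bar");p("scene",(175,259),.13);p("side",(222.4,307),.13)
p("scene",(166,264),.13);p("scene",(183.3,255.5),.13)
print("house bottom front");p("scene",(174,299.5),.0);p("scene",(195.5,287.5),.0)
print("scale/timer/purple top")
p("scene",(243,199),.13);p("scene",(262,249),.13);p("scene",(138,297),.13)
p("scene",(233,233),.0);p("side",(224,242),.0)
E
```

```text
('scene', (306.5, 111.5), 0.24) [0.492 0.296 0.24 ]
('scene', (314.5, 126), 0.247) [0.549 0.235 0.247]
('side', (227.5, 88.7), 0.24) [0.506 0.27  0.24 ]
('side', (243, 93), 0.247) [0.543 0.236 0.247]
bar
('scene', (175, 259), 0.13) [ 0.444 -0.262  0.13 ]
('side', (222.4, 307), 0.13) [ 0.443 -0.269  0.13 ]
('scene', (166, 264), 0.13) [ 0.435 -0.285  0.13 ]
('scene', (183.3, 255.5), 0.13) [ 0.454 -0.244  0.13 ]
house bottom front
('scene', (174, 299.5), 0.0) [ 0.444 -0.298 -0.   ]
('scene', (195.5, 287.5), 0.0) [ 0.468 -0.241  0.   ]
scale/timer/purple top
('scene', (243, 199), 0.13) [ 0.47  -0.011  0.13 ]
('scene', (262, 249), 0.13) [ 0.604 -0.128  0.13 ]
('scene', (138, 297), 0.13) [ 0.442 -0.386  0.13 ]
('scene', (233, 233), 0.0) [ 0.445 -0.037  0.   ]
('side', (224, 242), 0.0) [ 0.455 -0.043  0.   ]
```

```bash
R='[0.0298,-0.0167,0,0,0,0,1]'; python3 -m handwheel '[[0.0298,-0.0167,0,0,0,0,1],[0.0298,-0.0167,0,0,0,0,1],[0.0298,-0.0167,0,0,0,0,1],[0.0298,-0.0167,0,0,0,0,1],[0.0298,-0.0167,0,0,0,0,1],[0.0298,-0.0167,0,0,0,0,1],[0.0298,-0.0167,0,0,0,0,1],[0.0298,-0.0167,0,0,0,0,1],[0.0298,-0.0167,0,0,0,0,1],[0.0298,-0.0167,0,0,0,0,1],[0.0298,-0.0167,0,0,0,0,1],[0.0298,-0.0167,0,0,0,0,1]]'
python3 -m handwheel '[[0,0,0,0,0,-7,1],[0,0,0,0,0,-7,1],[0,0,0,0,0,-7,1],[0,0,0,0,0,-7,1],[0,0,0,0,0,-7,1],[0,0,0,0,0,-7,1],[0,0,0,0,0,-7,1],[0,0,0,0,0,-7,1],[0,0,0,0,0,-7,1],[0,0,0,0,0,-7,1]]'
python3 -m handwheel '[[0,0,0,0,0,-7,1],[0,0,0,0,0,-7,1],[0,0,0,0,0,-7,1],[0,0,0,0,0,-7,1],[0,0,0,0,0,-7,1],[0,0,0,0,0,-7,1],[0,0,0,0,0,-7,1],[0,0,0,0,0,-7,1],[0,0,0,0,0,-7,1],[0,0,0,0,0,-7,1],[0,0,0,0,0,0,1],[0,0,0,0,0,0,1]]'
python3 - <<'E'
from h import *
s=bot.read_state();print(s["clock"],s["ee_pos"],np.round(s["tcp_rot"],3).tolist())
im=imaging.camera("wrist");k=K("wrist")
np.savez("w1.npz",T=k[2],f=k[1],cx=k[0]["cx"],cy=k[0]["cy"])
print([(np.round(d["box"]),d["score"]) for d in look_for("wrist","dial_center")])
cv2.imwrite("pics/w1.png",im)
print(-k[2][:3,:3].T@k[2][:3,3])
E
```

```text
clock: 1.75
ee_pos: [0.4456, -0.2644, 0.2315]
tcp_rot: [[0.964, 0.267, 0.0], [0.267, -0.964, -0.0], [0.0, 0.001, -1.0]]
ft_force: [-0.0, -1.3, 0.2]
gripper_width: 0.0855
grasp_force: 0.0
clock: 2.58
ee_pos: [0.4445, -0.2658, 0.2314]
tcp_rot: [[0.073, 0.997, 0.0], [0.997, -0.073, -0.0], [-0.0, 0.0, -1.0]]
ft_force: [0.4, 0.0, -0.6]
gripper_width: 0.0857
grasp_force: 0.0
clock: 3.58
ee_pos: [0.4445, -0.2658, 0.2314]
tcp_rot: [[-0.908, 0.418, 0.0], [0.418, 0.908, -0.0], [-0.0, -0.0, -1.0]]
ft_force: [0.2, 0.2, -0.3]
gripper_width: 0.0852
grasp_force: 0.0
3.5833 [ 0.44454129 -0.26576245  0.23136412] [[-0.908, 0.418, 0.0], [0.418, 0.908, -0.0], [-0.0, -0.0, -1.0]]
[(array([102., 172., 192., 243.]), 0.68), (array([221., 144., 288., 198.]), 0.65)]
[ 0.38155369 -0.23632741  0.37340733]
```

View pics/w1.png

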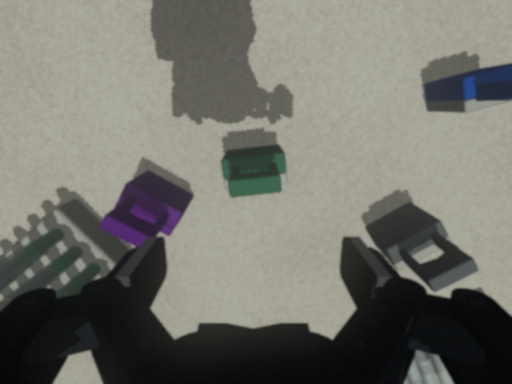

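The wrist view shows the dial instrument's back and top. The bright bar top is at about (255,186), purple is at left and the timer at right. I'll measure the bar-top strip.

```bash
python3 - <<'E'
from h import *
im=cv2.imread("pics/w1.png");d=np.load("w1.npz");k=({"cx":float(d["cx"]),"cy":float(d["cy"])},float(d["f"]),d["T"])
sub=im[135:205,210:300].astype(int)
g=sub[...,1]-sub[...,2]
for r in (150,160,168,174,178,182,186,190,194): print(r,im[r,256].tolist())
m=((g>25)&(sub[...,1]>85)).astype(np.uint8)
n,l,st,c=cv2.connectedComponentsWithStats(m);i=1+st[1:,4].argmax();print(st[i],c[i]+[210,135])
ys,xs=np.where(l==i);rect=cv2.minAreaRect(np.c_[xs+210,ys+135].astype(np.float32));b=cv2.boxPoints(rect);print(b.round(1))
P=np.array([plane(None,p,.13,k) for p in b]);print(P.round(4),P.mean(0));
R=np.array([[-.908,.418],[.418,.908]]);print((R.T@(P.mean(0)[:2]-[.4445,-.2658])).round(4)); 
for e in (P[1]-P[0],P[2]-P[1]): print(np.linalg.norm(e),(R.T@e[:2]).round(4))
cv2.imwrite("pics/w1z.png",np.hstack([cv2.resize(im[135:205,210:300],(540,420),interpolation=2)]))
E
```

```text
150 [44, 52, 42]
160 [51, 63, 45]
168 [53, 64, 47]
174 [45, 54, 45]
178 [65, 82, 53]
182 [79, 100, 61]
186 [80, 101, 62]
190 [78, 100, 62]
194 [107, 123, 108]
[ 19  41  51  20 753] [254.43293493 185.83930943]
[[228.5 181.3]
 [278.6 175.6]
 [280.3 190.5]
 [230.2 196.2]]
[[ 0.4291 -0.2811  0.13  ]
 [ 0.4424 -0.2402  0.13  ]
 [ 0.4552 -0.2441  0.13  ]
 [ 0.4417 -0.2857  0.13  ]] [ 0.44210047 -0.26276262  0.13      ]
[0.0034 0.0018]
0.04307704287407184 [0.005  0.0428]
0.013333371253102643 [-0.0132  0.0018]
```

View pics/w1z.png

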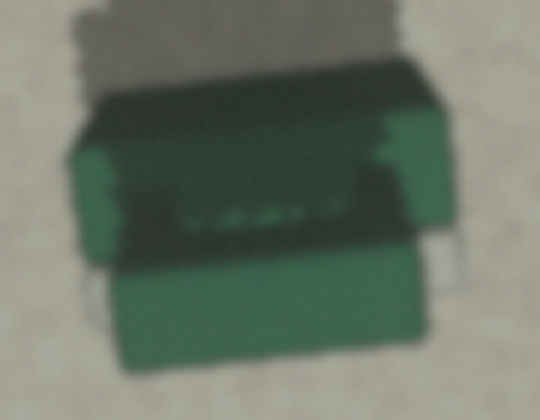

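The dial bar is 3.4 mm along tool x and 1.8 mm along tool y from the TCP, turned about −6°. I'll correct for that, go down and grip.

```bash
python3 -m handwheel '[[0.0034,0.0018,0,0,0,-6,1],[0,0,0.026,0,0,0,1],[0,0,0.026,0,0,0,1],[0,0,0.026,0,0,0,1],[0,0,0.026,0,0,0,1],[0,0,0.026,0,0,0,1],[0,0,0,0,0,0,1]]'
python3 -m handwheel '[[0,0,0,0,0,0,0.3],[0,0,0,0,0,0,0.3],[0,0,0,0,0,0,0.3],[0,0,0,0,0,0,0.3],[0,0,0,0,0,0,0.3],[0,0,0,0,0,0,0.3],[0,0,0,0,0,0,0.3],[0,0,0,0,0,0,0.3]]' 50
```

```text
clock: 4.27
ee_pos: [0.4389, -0.2602, 0.0966]
tcp_rot: [[-0.948, 0.32, -0.007], [0.32, 0.948, 0.005], [0.008, 0.003, -1.0]]
ft_force: [-0.8, 0.9, 0.5]
gripper_width: 0.0851
grasp_force: 0.0
clock: 4.93
ee_pos: [0.4439, -0.2641, 0.1036]
tcp_rot: [[-0.948, 0.318, 0.004], [0.318, 0.948, -0.003], [-0.005, -0.002, -1.0]]
ft_force: [-0.2, -1.2, 6.6]
gripper_width: 0.0454
grasp_force: 52.3
```

```bash
python3 -m handwheel '[[0,0,-0.01,0,0,0,0.3],[0,0,-0.02,0,0,0,0.3],[0,0,-0.032,0,0,0,0.3],[0,0,-0.032,0,0,0,0.3],[0,0,-0.032,0,0,0,0.3],[0,0,-0.032,0,0,0,0.3],[0,0,-0.022,0,0,0,0.3],[0,0,-0.01,0,0,0,0.3]]'
python3 -m handwheel '[[-0.0007,0.01,0,0,0,0,0.3],[-0.0007,0.02,0,0,0,0,0.3],[-0.0007,0.03,0,0,0,0,0.3],[-0.0007,0.03,0,0,0,0,0.3],[-0.0007,0.03,0,0,0,0,0.3],[-0.0007,0.03,0,0,0,0,0.3],[-0.0007,0.03,0,0,0,0,0.3],[-0.0007,0.03,0,0,0,0,0.3],[-0.0007,0.03,0,0,0,0,0.3],[-0.0007,0.03,0,0,0,0,0.3],[-0.0007,0.03,0,0,0,0,0.3],[-0.0007,0.03,0,0,0,0,0.3]]'
python3 -m handwheel '[[-0.0007,0.03,0,0,0,0,0.3],[-0.0007,0.03,0,0,0,0,0.3],[-0.0007,0.03,0,0,0,0,0.3],[-0.0007,0.03,0,0,0,0,0.3],[-0.0007,0.02,0,0,0,0,0.3],[-0.0007,0.01,0,0,0,0,0.3],[0,0,0,0,0,5,0.3],[0,0,0,0,0,5,0.3],[0,0,0,0,0,6,0.3],[0,0,0,0,0,5,0.3],[0,0,0,0,0,5,0.3],[0,0,0,0,0,0,0.3]]'
python3 - <<'E'
from h import *
s=bot.read_state();print(s["clock"],s["ee_pos"],np.round(s["tcp_rot"],3).tolist())
im=imaging.camera("wrist");k=K("wrist")
np.savez("w2.npz",T=k[2],f=k[1],cx=k[0]["cx"],cy=k[0]["cy"])
a=imaging.camera("scene");b=imaging.camera("side");cv2.imwrite("pics/scene2.png",a);cv2.imwrite("pics/side2.png",b);cv2.imwrite("pics/w2.png",im)
z=lambda im,x,y:cv2.resize(im[y:y+96,x:x+128],(400,300),interpolation=2)
c=np.zeros((600,800,3),np.uint8);c[:300,:400]=z(a,250,75);c[:300,400:]=z(b,170,55);c[300:,:400]=cv2.resize(im,(400,300));cv2.imwrite("pics/c2.png",c)
E
```

```text
clock: 5.6
ee_pos: [0.443, -0.2633, 0.2959]
tcp_rot: [[-0.948, 0.318, 0.005], [0.318, 0.948, -0.003], [-0.005, -0.002, -1.0]]
ft_force: [1.1, 0.6, -1.6]
gripper_width: 0.045
grasp_force: 51.6
clock: 6.6
ee_pos: [0.5542, 0.0499, 0.2902]
tcp_rot: [[-0.948, 0.318, -0.003], [0.318, 0.948, 0.0], [0.003, -0.0, -1.0]]
ft_force: [0.2, 0.5, -1.1]
gripper_width: 0.0452
grasp_force: 51.6
clock: 7.6
ee_pos: [0.6056, 0.1891, 0.29]
tcp_rot: [[-0.712, 0.702, -0.003], [0.702, 0.712, -0.0], [0.002, -0.002, -1.0]]
ft_force: [-0.5, 0.1, -1.7]
gripper_width: 0.0453
grasp_force: 51.7
7.6 [0.60557219 0.18907181 0.28999662] [[-0.712, 0.702, -0.003], [0.702, 0.712, -0.0], [0.002, -0.002, -1.0]]
```

View pics/c2.png

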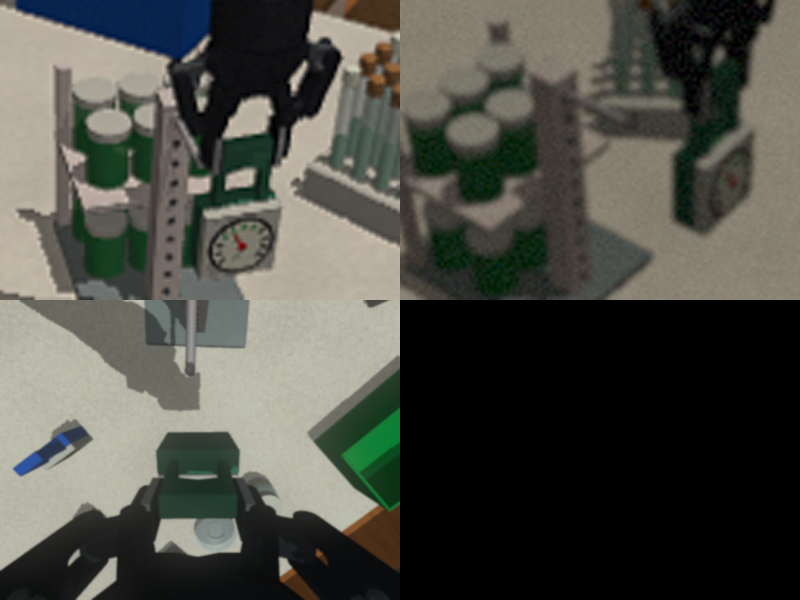

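The wrist picture shows the hook bar almost in line with the instrument. In full pixels it runs from about (247,0) to a tip at (243,90). I'll measure its axis.

```bash
python3 - <<'E'
from h import *
im=cv2.imread("pics/w2.png");d=np.load("w2.npz");k=({"cx":float(d["cx"]),"cy":float(d["cy"])},float(d["f"]),d["T"])
for r in (40,70): print(r,cv2.cvtColor(im,6)[r,228:268].tolist())
c=np.zeros((600,800,3),np.uint8)
c[:,:400]=cv2.resize(im[0:120,205:285],(400,600),interpolation=2);c[:,400:]=cv2.resize(im[160:280,180:330],(400,320),interpolation=2).repeat(2,0)[:600]
cv2.imwrite("pics/w2z.png",c)
E
```

```text
40 [116, 116, 116, 117, 117, 118, 118, 117, 114, 105, 99, 106, 117, 128, 137, 145, 151, 150, 144, 139, 131, 119, 102, 85, 72, 72, 77, 80, 81, 81, 80, 81, 83, 90, 101, 111, 116, 118, 119, 118]
70 [182, 183, 184, 184, 183, 184, 182, 179, 167, 142, 118, 115, 125, 134, 143, 152, 153, 149, 141, 135, 126, 127, 147, 166, 177, 182, 185, 185, 184, 185, 185, 183, 181, 183, 184, 186, 183, 185, 187, 186]
```

View pics/w2z.png

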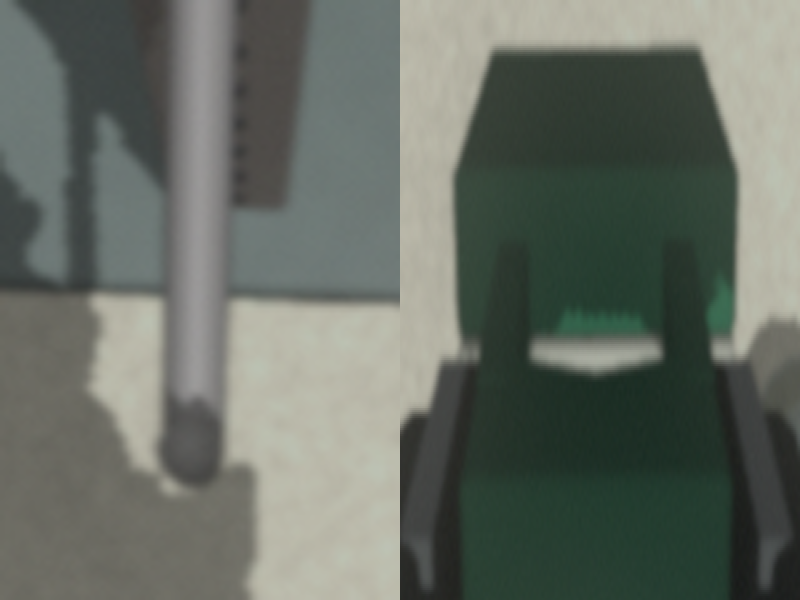

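```bash
python3 - <<'E'
from h import *
d=np.load("w2.npz");k=({"cx":float(d["cx"]),"cy":float(d["cy"])},float(d["f"]),d["T"])
t=np.array([.60557,.18907]);R=np.array([[-.712,.702],[.702,.712]])
for uv,z in(((245.6,0),.24),((244.3,56),.24),((243,88.4),.251),((253.5,211),.315)):
    P=plane(None,uv,z,k);print(uv,P.round(4),"tool",(R.T@(P[:2]-t)).round(4))
E
```

```text
(245.6, 0) [0.5112 0.2762 0.24  ] tool [ 0.1284 -0.0043]
(244.3, 56) [0.5317 0.2547 0.24  ] tool [ 0.0986 -0.0052]
(243, 88.4) [0.545  0.2408 0.251 ] tool [ 0.0795 -0.0057]
(253.5, 211) [0.587  0.2082 0.315 ] tool [0.0266 0.0006]
```

```bash
python3 -m handwheel '[[0,-0.005,0.01,0,0,1.6,0.3],[0,0,0.01,0,0,0,0.3],[0,0,0.01,0,0,0,0.3],[0,0,0,0,0,0,0.3],[0,0,0,0,0,0,0.3]]'
python3 -m handwheel '[[0.012,0,0,0,0,0,0.3],[0.012,0,0,0,0,0,0.3],[0.012,0,0,0,0,0,0.3],[0.012,0,0,0,0,0,0.3],[0.012,0,0,0,0,0,0.3],[0.006,0,0,0,0,0,0.3],[0,0,0,0,0,0,0.3],[0,0,0,0,0,0,0.3]]'
python3 - <<'E'
from h import *
a=imaging.camera("scene");b=imaging.camera("side");im=imaging.camera("wrist")
c=np.zeros((600,800,3),np.uint8);z=lambda im,x,y:cv2.resize(im[y:y+84,x:x+112],(400,300),interpolation=2)
c[:300,:400]=z(a,270,85);c[:300,400:]=z(b,190,55);c[300:,:400]=cv2.resize(im,(400,300));cv2.imwrite("pics/c3.png",c)
E
```

```text
clock: 8.17
ee_pos: [0.6025, 0.1847, 0.2606]
tcp_rot: [[-0.694, 0.72, -0.002], [0.72, 0.694, -0.0], [0.001, -0.002, -1.0]]
ft_force: [-0.5, -0.1, -1.3]
gripper_width: 0.0453
grasp_force: 51.7
clock: 8.83
ee_pos: [0.5573, 0.2328, 0.2615]
tcp_rot: [[-0.694, 0.72, 0.001], [0.72, 0.694, -0.0], [-0.001, 0.0, -1.0]]
ft_force: [0.2, -0.5, -1.8]
gripper_width: 0.0451
grasp_force: 51.7
```

View pics/c3.png

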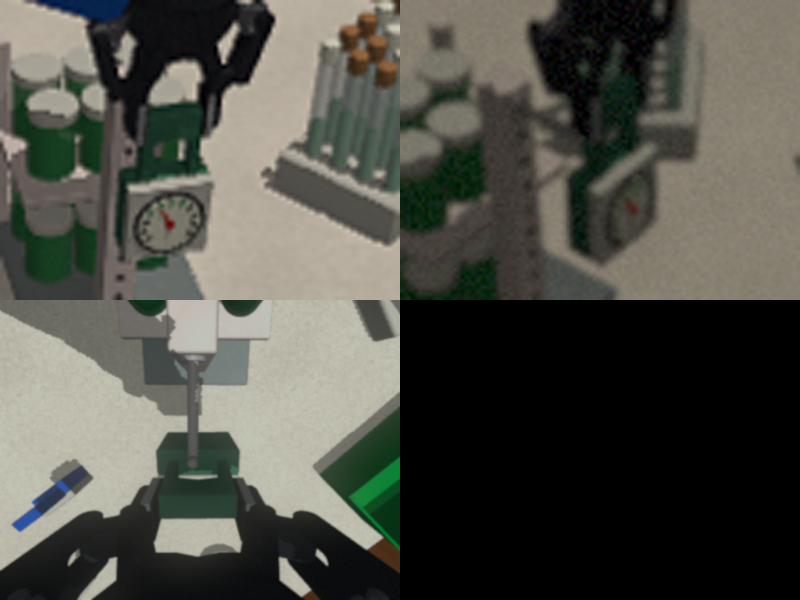

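The tip enters the window and is centred to within about 3 mm, at (193,462) against centre column 198 in the inset. I'll keep advancing and then lower onto the bar.

```bash
python3 -m handwheel '[[0.008,-0.0025,0,0,0,0,0.3],[0.008,0,0,0,0,0,0.3],[0.008,0,0,0,0,0,0.3],[0.008,0,0,0,0,0,0.3],[0.008,0,0,0,0,0,0.3],[0.005,0,0,0,0,0,0.3],[0,0,0,0,0,0,0.3],[0,0,0,0,0,0,0.3]]'
python3 -m handwheel '[[0,0,0.004,0,0,0,0.3],[0,0,0.004,0,0,0,0.3],[0,0,0.004,0,0,0,0.3],[0,0,0.003,0,0,0,0.3],[0,0,0,0,0,0,0.3],[0,0,0,0,0,0,0.3]]'
python3 - <<'E'
from h import *
s=bot.read_state();a=imaging.camera("scene");b=imaging.camera("side");im=imaging.camera("wrist")
c=np.zeros((600,800,3),np.uint8);z=lambda im,x,y:cv2.resize(im[y:y+84,x:x+112],(400,300),interpolation=2)
c[:300,:400]=z(a,250,75);c[:300,400:]=z(b,170,45);c[300:,:400]=cv2.resize(im,(400,300));cv2.imwrite("pics/c4.png",c)
E
```

```text
clock: 9.65
ee_pos: [0.5243, 0.2634, 0.2614]
tcp_rot: [[-0.693, 0.721, 0.0], [0.721, 0.693, -0.0], [-0.0, 0.0, -1.0]]
ft_force: [0.1, 0.0, -1.3]
gripper_width: 0.0449
grasp_force: 51.8
clock: 10.15
ee_pos: [0.5243, 0.2628, 0.2458]
tcp_rot: [[-0.693, 0.721, -0.001], [0.721, 0.693, -0.0], [0.0, -0.001, -1.0]]
ft_force: [-1.1, 0.7, -1.7]
gripper_width: 0.0448
grasp_force: 51.8
```

View pics/c4.png

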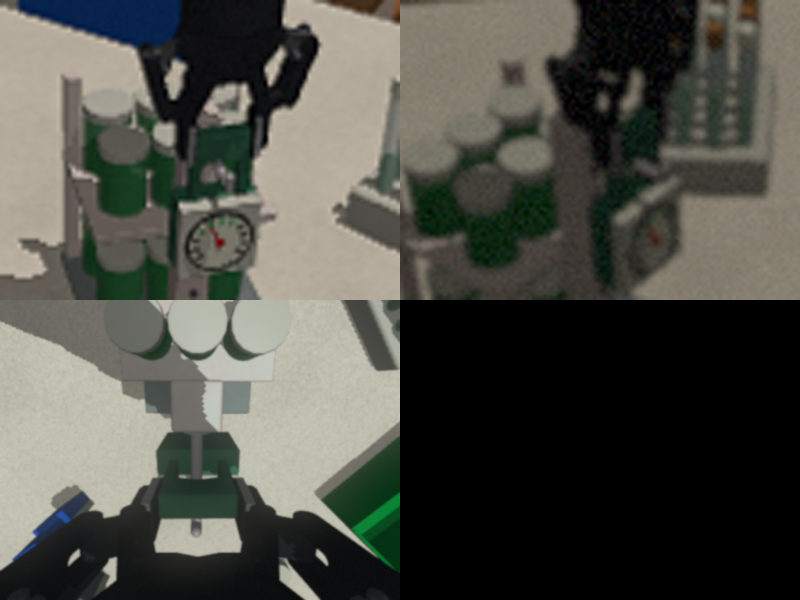

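The bar passes through the window and its tip shows in front of the instrument at inset (197,527). I'll lower the last few millimetres.

```bash
python3 -m handwheel '[[0,0,0.003,0,0,0,0.3],[0,0,0.0025,0,0,0,0.3],[0,0,0,0,0,0,0.3],[0,0,0,0,0,0,0.3]]'; python3 -m handwheel '[[0,0,0.001,0,0,0,0.3],[0,0,0,0,0,0,0.3],[0,0,0,0,0,0,0.3]]'
```

```text
clock: 10.63
ee_pos: [0.5243, 0.263, 0.2404]
tcp_rot: [[-0.693, 0.721, -0.001], [0.721, 0.693, -0.0], [0.0, -0.001, -1.0]]
ft_force: [0.4, 0.1, -1.8]
gripper_width: 0.045
grasp_force: 51.8
clock: 10.88
ee_pos: [0.5246, 0.2632, 0.2399]
tcp_rot: [[-0.693, 0.721, 0.0], [0.721, 0.693, 0.0], [-0.0, 0.0, -1.0]]
ft_force: [-0.4, 0.5, -0.7]
gripper_width: 0.0452
grasp_force: 52.0
```

```bash
python3 -m handwheel '[[0,0,0.001,0,0,0,0.3],[0,0,0,0,0,0,0.3]]'; python3 -m handwheel '[[0,0,0,0,0,0,0.54],[0,0,0,0,0,0,0.58],[0,0,0,0,0,0,0.65],[0,0,0,0,0,0,0.75],[0,0,0,0,0,0,0.9],[0,0,0,0,0,0,1],[0,0,0,0,0,0,1],[0,0,0,0,0,0,1]]'
python3 - <<'E'
from h import *
a=imaging.camera("scene");im=imaging.camera("wrist")
c=np.zeros((300,800,3),np.uint8);c[:,:400]=cv2.resize(a[75:159,250:362],(400,300),interpolation=2);c[:,400:]=cv2.resize(im,(400,300));cv2.imwrite("pics/c5.png",c)
E
```

```text
clock: 11.05
ee_pos: [0.5246, 0.2632, 0.2398]
tcp_rot: [[-0.693, 0.721, 0.001], [0.721, 0.693, 0.0], [-0.001, 0.001, -1.0]]
ft_force: [-1.9, -0.7, 4.9]
gripper_width: 0.0454
grasp_force: 52.6
clock: 11.72
ee_pos: [0.5246, 0.2631, 0.2387]
tcp_rot: [[-0.693, 0.721, -0.0], [0.721, 0.693, -0.0], [-0.0, -0.0, -1.0]]
ft_force: [0.5, -0.2, 0.8]
gripper_width: 0.0855
grasp_force: 0.0
```

View pics/c5.png

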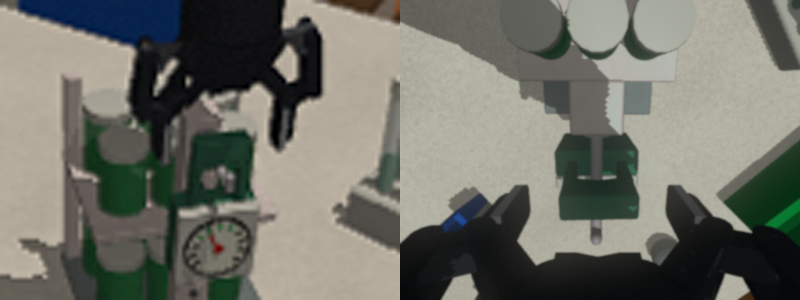

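The instrument hangs on the bar, released and dial outward. I'll retreat straight up, let it settle, and check with the networks that it stays still.

```bash
python3 -m handwheel '[[0,0,-0.01,0,0,0,1],[0,0,-0.02,0,0,0,1],[0,0,-0.03,0,0,0,1],[0,0,-0.03,0,0,0,1],[0,0,-0.02,0,0,0,1],[0,0,0,0,0,0,1],[0,0,0,0,0,0,1],[0,0,0,0,0,0,1],[0,0,0,0,0,0,1],[0,0,0,0,0,0,1],[0,0,0,0,0,0,1],[0,0,0,0,0,0,1]]'
python3 -m handwheel '[[0,0,0,0,0,0,1],[0,0,0,0,0,0,1],[0,0,0,0,0,0,1],[0,0,0,0,0,0,1],[0,0,0,0,0,0,1],[0,0,0,0,0,0,1],[0,0,0,0,0,0,1],[0,0,0,0,0,0,1],[0,0,0,0,0,0,1],[0,0,0,0,0,0,1],[0,0,0,0,0,0,1],[0,0,0,0,0,0,1]]'
python3 - <<'E'
from h import *
a=imaging.camera("scene")
for i in range(8): b=imaging.camera("scene")
print(np.abs(a[75:175,250:362].astype(int)-b[75:175,250:362]).mean(),np.abs(a[75:175,250:362].astype(int)-b[75:175,250:362]).max())
c=np.zeros((300,800,3),np.uint8);c[:,:400]=cv2.resize(b[75:159,250:362],(400,300),interpolation=2);c[:,400:]=cv2.resize(b,(400,300));cv2.imwrite("pics/c6.png",c)
for t in("dial_center","scale_center","timer_center"): print(t,[(np.round(d["box"]).tolist(),round(d["score"],2)) for d in look_for("scene",t)][:4])
E
```

```text
clock: 12.82
ee_pos: [0.5242, 0.263, 0.348]
tcp_rot: [[-0.693, 0.721, -0.001], [0.721, 0.693, -0.001], [0.001, -0.001, -1.0]]
ft_force: [-0.9, 0.7, 0.0]
gripper_width: 0.0855
grasp_force: 0.0
clock: 13.82
ee_pos: [0.5245, 0.2631, 0.3487]
tcp_rot: [[-0.693, 0.721, -0.0], [0.721, 0.693, -0.0], [-0.0, -0.0, -1.0]]
ft_force: [-0.5, 0.6, -0.0]
gripper_width: 0.085
grasp_force: 0.0
0.5783333333333334 7
dial_center [([127.0, 291.0, 164.0, 336.0], 0.81), ([296.0, 114.0, 320.0, 156.0], 0.59)]
scale_center [([231.0, 195.0, 256.0, 239.0], 0.67)]
timer_center [([249.0, 244.0, 273.0, 294.0], 0.79)]
```

View pics/c6.png

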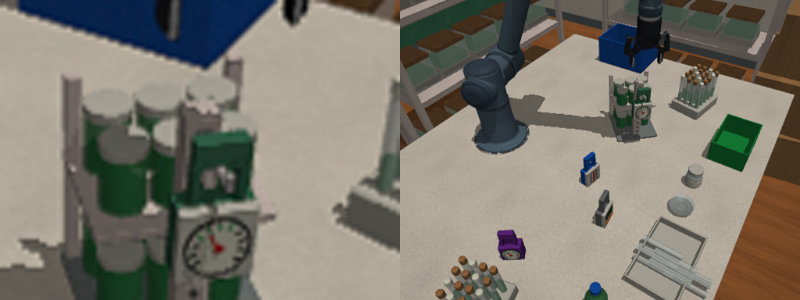

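The dial instrument hangs still and upright on the hook, the gripper is well clear, and the scale and timer haven't moved, so I'm handing in.

```bash
python3 -c "
from bench import workorder
print(workorder.sign_off())"
```

```text
the job is handed in; nothing more can be done
None
```

I hung the dial instrument on the rack hook, dial outward, and let go; in the last pictures it hung still, with the scale thermometer and timer where they were, and I handed the job in at about 14 s (no verdict came back).

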